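# Load good rollers in the V-notch rack, spoiled ones to the crate

## Task

The wooden rollers for the well rope are to be centre-marked. Take the spoiled short rollers out of the V-notch rack and put them in the slatted crate, and stand every full-length roller upright in a notch of its own, pushed fully home so that it touches both faces of the V. Leave the jug, funnel, pump can and clay pot alone.

Things in the scene. Friction and masses are not known exactly. Their poses are not given: they have to be found in the camera images.
- rack: fixed wooden rack, 470 mm along its y, 34 mm high; origin at bench level amid the seats. Four 90-degree V notches 120 mm apart along y, open to its -x (the robot). The two boards (46 x 14 mm) of a notch meet 47 mm beyond its seat (+x) and begin 14 mm beyond it, so the sides of a seated roller are free for fingers. No floor: rollers slide on the bench.
- crate: fixed slatted wooden offcut crate, open on top, 240 mm (its x) by 200 mm (its y), 80 mm high, walls and floor 8 mm; origin under its centre, on the bench.
- seat1 (a point): seat point of notch 1 of the rack, at bench level: where the axis of a roller stands when the roller touches both faces of the notch. Its x and y axes are the rack's; notches 1 to 4 run from the rack's -y end to its +y end.
- seat2 (a point): seat point of notch 2 of the rack, at bench level: where the axis of a roller stands when the roller touches both faces of the notch. Its x and y axes are the rack's; notches 1 to 4 run from the rack's -y end to its +y end.
- seat3 (a point): seat point of notch 3 of the rack, at bench level: where the axis of a roller stands when the roller touches both faces of the notch. Its x and y axes are the rack's; notches 1 to 4 run from the rack's -y end to its +y end.
- seat4 (a point): seat point of notch 4 of the rack, at bench level: where the axis of a roller stands when the roller touches both faces of the notch. Its x and y axes are the rack's; notches 1 to 4 run from the rack's -y end to its +y end.
- long1: good roller: solid round hardwood, 66 mm diameter, 76 mm tall, 0.15 to 0.3 kg, standing on end on the bench before the rack; origin at the centre of its underside, z along its axis (up). May be absent; three or four are present.
- long2: good roller: solid round hardwood, 66 mm diameter, 76 mm tall, 0.15 to 0.3 kg, standing on end on the bench before the rack; origin at the centre of its underside, z along its axis (up). May be absent; three or four are present.
- long3: good roller: solid round hardwood, 66 mm diameter, 76 mm tall, 0.15 to 0.3 kg, standing on end on the bench before the rack; origin at the centre of its underside, z along its axis (up). May be absent; three or four are present.
- long4: good roller: solid round hardwood, 66 mm diameter, 76 mm tall, 0.15 to 0.3 kg, standing on end on the bench before the rack; origin at the centre of its underside, z along its axis (up). May be absent; three or four are present.
- short1: spoiled roller, cut too short: the same wood and 66 mm diameter but only 52 mm tall, 0.1 to 0.2 kg, standing loosely in a notch of the rack; origin at the centre of its underside, z along its axis. May be absent; one or two are present.
- short2: spoiled roller, cut too short: the same wood and 66 mm diameter but only 52 mm tall, 0.1 to 0.2 kg, standing loosely in a notch of the rack; origin at the centre of its underside, z along its axis. May be absent; one or two are present.
- short3: spoiled roller, cut too short: the same wood and 66 mm diameter but only 52 mm tall, 0.1 to 0.2 kg, standing loosely in a notch of the rack; origin at the centre of its underside, z along its axis. May be absent; one or two are present.
- short4: spoiled roller, cut too short: the same wood and 66 mm diameter but only 52 mm tall, 0.1 to 0.2 kg, standing loosely in a notch of the rack; origin at the centre of its underside, z along its axis. May be absent; one or two are present.
- jug: aluminium jug, 120 mm wide, 170 mm tall, left of the rack; origin at the centre of its underside. Leave alone.
- funnel: white plastic funnel standing on its mouth, 130 mm wide and tall, at the right near the robot; origin at the centre of its underside. Leave alone.
- pump_can: steel pump can with a spout, 100 mm wide, 140 mm tall, at the right near the robot; origin at the centre of its underside. Leave alone.
- pot: brown clay pot, 140 mm wide, 115 mm tall, at the left end of the bench; origin at the centre of its underside. Leave alone.
Things that resemble listed ones, but are neither listed nor needed, are in the scene too. What is shaped like the long3 but purple or yellow is not meant.

How it is judged:
By the outcome, as a careful person would: the job done as asked, in the order asked, and still so for the second after the job is handed in, with the robot touching nothing.
Of long1, long2, long3, long4 only 3 to 4 are there at a start; the rules pass over those that are not, and their reading is None.
Of short1, short2, short3, short4 only 1 to 2 are there at a start; the rules pass over those that are not, and their reading is None.
At some moment in a run one of long1, long2, long3, long4, short1, short2, short3, short4 may be knocked a few centimetres aside while the robot is not near it.
It also fails if it takes over 210 s, if anything falls off the work surface, if the arm or the gripper's body presses on something with over 40 N, if the wrist force passes 120 N, or if a joint passes its speed limit or range.

## Robot

A 6-joint arm with a two-finger parallel gripper is mounted at the origin on the work surface. World frame = base frame: x ahead of the robot, y to its left, z up, the work surface at z = 0. Lengths are in mm, angles in rad, forces in N, time in s.
With the tool pointing down it reaches from about 275 to 750 mm from the base axis. Payload 10.2 kg.
Tool frame: the origin (TCP) lies at the very end of the fingers, on their centre line; the grasp point (between the pads) lies arm.pinch_z behind it (arm.pinch_z is the distance from the TCP to the grasp point, in mm); z points along the fingers, y is the line along which they close (so a half turn about z gives the same grasp; the last joint's range is limited). The gripper opens to 88 mm and grips with 3 to 60 N. Pads are 18 mm wide; open, the fingers measure 123 mm over their backs; the gripper's body (75 mm by 187 mm) begins 45 mm behind the grasp point.
Start: joints at [-1.472, 0.313, 1.498, -0, 1.331, -0.223], TCP at [166.031, -498.061, 238.72] pointing down, gripper open.
Joint ranges: [-2.94, 2.94], [-0.97, 2.17], [0.19, 2.56], [-1.23, 4.37], [0.02, 3.11], [-2.88, 2.88]. Speed limits (rad/s): [2.39, 2.39, 3.01, 3.14, 3.14, 3.14].

## Interface

Orientations are given as a unit quaternion [x, y, z, w].
In Python, from cell import state, vision, hand_in, arm gives the robot as it stands.
- The arm moves only by the tool move_arm, never from a script. Its argument "commands" is a list of rows, each an object with "fingers": the finger opening in mm, from 0 to 88.1; "travel": the shift along the world's x, y, z in mm, a list of three; "yaw": the turn about the world's z in degrees. A call has 1 to 10 rows; each row shifts and turns the commanded pose from where the row before left it; what a row does not reach is not made up. A row lasts 1/12 s, in which the tool goes at most 41.7 mm and 7.16 degrees, less where a joint would pass 70% of its speed; a pose out of reach is approached as far as the arm can. A call with a gripper value outside its range is refused whole. The fingers move at their own pace and stop on an object; "squeeze" is the grip in N (left out, the last holds). Time passes only in rows, so rows that do not move let the fingers close. It gives the time, the measured TCP pose, the force, the opening and the grip force at its end, in the units of the state.
- state(): the state, without advancing time (a new reading comes with each control period).
- vision.capture(name): name is "side" or "top"; returns a dict with "image" (400x640x3 uint8, blue, green, red), "z_map" (400x640 float32, mm along the optical axis (not along the pixel's ray), 0 where there is no reading), "camera_matrix" (3x3 intrinsics, pixels), "k1" (the pictures are not rectified: a ray, as slopes to the right and down, at radius r is drawn at 1 + k1 r^2 times it, then the intrinsics apply), "extrinsics" (4x4, takes a point from world to camera coordinates). Camera axes: x right, y down, z forward; pixel columns grow to the right and rows downward; lengths in mm; the calibration is good to about 2 mm. A picture is of the moment at which its call begins.
- hand_in(): hands the job in; it is judged then, once.
The state is a dict: "time": time; "joint_positions": joint angles; "dq": joint speeds; "joint_efforts": joint torques, N m; "tool_pos": TCP position; "ee_rot": TCP orientation; "wrist_force": force on the tool from outside, world axes, zero at the start; "moment": the same for the moment, N m; "gripper_width": opening from 0.0 (shut) to 1.0 (fully open); "finger_force": force on a finger pad.
Only numpy, scipy, OpenCV 4.12 (cv2) and the standard library are available. Lean on these libraries where they do the work, as an engineer would, in place of code of your own. Each camera call takes 0.05 s, during which the arm holds its last target. There are 200 camera calls.

## Working session

There is one attempt and no reset: what is moved stays moved. The work goes in short steps, Python scripts to look and compute and a tool call to move; the robot and the scene stay as the last step left them, time stands still between calls to the robot, and variables do not carry over. Pictures are saved under pics/ and viewed, at most 14 in all, crops included, and the job is handed in when it is done.

Besides the shell and the picture viewer there is one more tool, called after ">>>" as name([rows], argument=value, ...), one row to a line, values as JSON. move_arm: Moves the arm, as the interface text tells. Its arguments: {"type":"object","properties":{"commands":{"type":"array","items":{"type":"object","properties":{"fingers":{"type":"number"},"travel":{"type":"array","items":{"type":"number"}},"yaw":{"type":"number"}}}},"squeeze":{"type":"number"}},"required":["commands"]}

```bash
ls; mkdir -p pics
cat > h.py <<'E'
import numpy as np, cv2
from cell import state, vision, hand_in, arm
def cap(n):
    return vision.capture(n)
def ray(c,u,v):
    K=np.array(c["camera_matrix"]);x=(u-K[0,2])/K[0,0];y=(v-K[1,2])/K[1,1]
    k=c["k1"];a,b=x,y
    for _ in range(20):
        s=1+k*(a*a+b*b);a,b=x/s,y/s
    return a,b
def toplane(c,u,v,z):
    E=np.array(c["extrinsics"]);R,t=E[:3,:3],E[:3,3]
    a,b=ray(c,u,v);d=R.T@np.array([a,b,1.]);o=-R.T@t
    return o+d*(z-o[2])/d[2]
def points(c):
    E=np.array(c["extrinsics"]);R,t=E[:3,:3],E[:3,3]
    v,u=np.mgrid[0:400,0:640].astype(float);a,b=ray(c,u,v);z=c["z_map"]
    P=np.stack([a*z,b*z,z],-1)
    W=(P-t)@R;W[z==0]=np.nan
    return W
E
python3 - <<'E'
from h import *
s=state();print(s["time"],s["tool_pos"],s["gripper_width"],arm.pinch_z)
for n in("top","side"):
    c=cap(n);cv2.imwrite(f"pics/{n}0.png",c["image"]);E=np.array(c["extrinsics"]);print(n,(-E[:3,:3].T@E[:3,3]).round(),c["k1"],c["camera_matrix"])
E
```

```text
pics
0.0 [ 166.01446819 -497.79755122  238.17440756] 1.003167513142867 18.700000000000003
top [ 248.   36. 1483.] 0.022379406851381768 [[513.42987762   0.         312.26795705]
 [  0.         513.42987762 195.16827625]
 [  0.           0.           1.        ]]
side [  220. -1178.   990.] -0.16507601036299058 [[515.1741901    0.         317.60762474]
 [  0.         515.1741901  201.0486589 ]
 [  0.           0.           1.        ]]
```

View pics/top0.png

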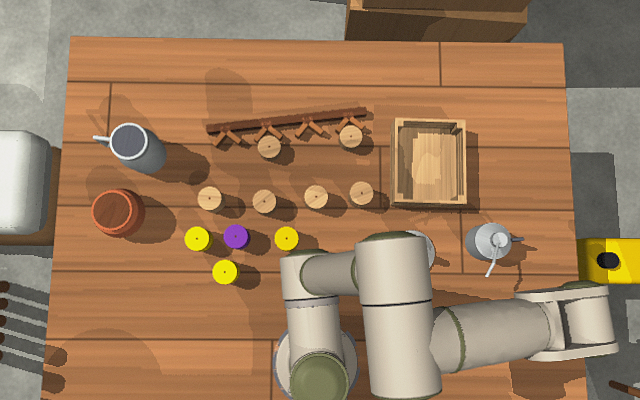

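View pics/side0.png

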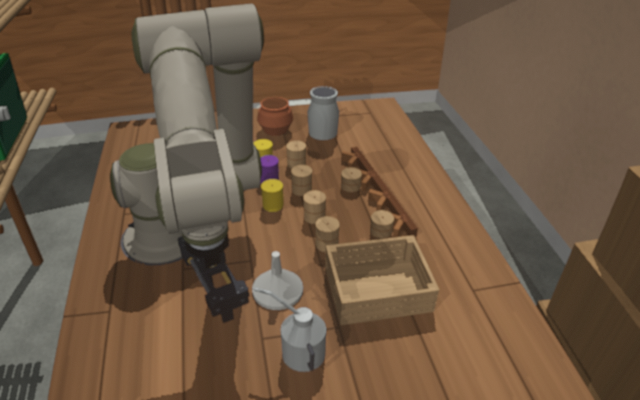

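The top picture shows short rollers at about (269,147) and (350,136) in the rack, four long ones at (209,198), (264,202), (316,197) and (361,193), and the crate at (430,165). The yellow and purple decoys are around (235,245). The side view agrees. Next I'll measure positions from depth.

```bash
cat >> h.py <<'E'
def tops(c=None):
    """wood roller tops from the top camera: (x,y,ztop,area)"""
    c=c or cap("top");W=points(c);Z=W[...,2];hsv=cv2.cvtColor(c["image"],cv2.COLOR_BGR2HSV)
    out=[]
    for lo,hi,z in((66,90,76),(44,60,52)):
        m=((Z>lo)&(Z<hi)).astype(np.uint8);m=cv2.morphologyEx(m,cv2.MORPH_OPEN,np.ones((3,3)))
        n,l,s,ce=cv2.connectedComponentsWithStats(m)
        for i in range(1,n):
            if 250<s[i,4]<900:
                (u,v),r=cv2.minEnclosingCircle(np.argwhere(l==i)[:,::-1].astype(np.float32))
                P=toplane(c,*ce[i],z);h=hsv[l==i].mean(0)
                out.append((P[:2].round(1),round(float(np.median(Z[l==i])),1),int(s[i,4]),ce[i].round(1),round(float(r),1),h.round()))
    return out
E
python3 - <<'E'
from h import *
c=cap("top");np.save("pics/c.npy",c,allow_pickle=True)
for o in tops(c):print(*o)
W=points(c);Z=W[...,2]
# rack: points with height 25-40 in region
m=(Z>26)&(Z<42);m[:, :195]=0;m[:,380:]=0;m[:95]=0;m[160:]=0
P=W[m];print(len(P),np.median(P[:,2]))
cv2.imwrite("pics/rack.png",cv2.resize(np.where(m[90:165,195:385,None],c["image"][90:165,195:385],c["image"][90:165,195:385]//3),None,fx=4,fy=4,interpolation=0))
cr=(Z>70)&(Z<90);cr[:,:385]=0;cr[:,480:]=0;cr[:110]=0;cr[215:]=0
q=W[cr][:,:2].astype(np.float32);print("crate",cv2.minAreaRect(q),np.median(W[cr][:,2]))
f=Z[215:330,400:520];print(np.nanmax(f))
E
```

```text
[ 650.7 -258.3] 79.0 415 [409.9 128.9] 34.3 [ 16. 113. 191.]
[ 521.4 -340.2] 78.7 880 [440.2 174.1] 54.0 [ 16. 114. 194.]
[ 465.5 -118.6] 76.2 433 [361.1 193.1] 11.9 [ 16. 116. 207.]
[447.  299.8] 76.2 452 [209.6 198.4] 12.1 [ 17. 112. 221.]
[453.8   6.8] 76.1 435 [315.9 196.9] 11.9 [ 17. 113. 220.]
[440.  149.9] 76.3 438 [264.  201.4] 12.0 [ 16. 116. 205.]
[342.9 225.5] 76.4 455 [235.5 236.3] 12.2 [139. 160. 186.]
[336.4 330. ] 75.8 468 [197.  238.5] 12.4 [ 29. 244. 232.]
[338.2  87.1] 76.4 455 [286.3 238.4] 12.0 [ 27. 244. 232.]
[247.3 251.9] 76.2 467 [224.7 271.7] 12.3 [ 29. 245. 236.]
[632.7 -92.4] 52.1 391 [350.6 136.7] 11.4 [ 16. 115. 206.]
[600.5 140.6] 52.4 396 [269.2 146.8] 11.4 [ 16. 115. 192.]
2148 33.98600298688674
crate ((561.2221069335938, -312.1930236816406), (202.1463623046875, 243.46609497070312), 88.83029174804688) 78.99419460194174
681.9551558774912
```

View pics/rack.png

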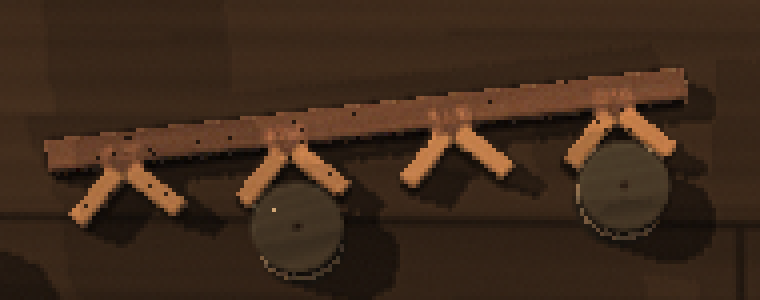

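Run:
```python
from h import *
from scipy.spatial.transform import Rotation as Ro
c=np.load("pics/c.npy",allow_pickle=True).item();W=points(c);Z=W[...,2]
m=(Z>26)&(Z<42);m[:, :195]=0;m[:,380:]=0;m[:95]=0;m[160:]=0
V=c["image"].max(2);v,u=np.nonzero(m)
P=np.array([toplane(c,a,b,34) for a,b in zip(u,v)])[:,:2];val=V[m]
# beam: far edge of all points -> line fit
yb=np.arange(-115,225,6);far=[]
for a in yb:
    q=P[abs(P[:,1]-a)<3]
    if len(q):far.append((a,q[:,0].max()))
far=np.array(far);k=np.polyfit(far[:,0],far[:,1],1);r=far[:,1]-np.polyval(k,far[:,0]);ok=abs(r)<3;k=np.polyfit(far[ok,0],far[ok,1],1)
th=-np.arctan(k[0]);print("rack yaw deg",np.degrees(th),r.std())
ex=np.array([np.cos(th),np.sin(th)]);ey=np.array([-ex[1],ex[0]])
X=P@ex;Y=P@ey;xf=np.percentile(X,99);
print("beam y",Y.min(),Y.max(),"x far",xf)
b=X<xf-22   # boards in front of beam
lab=np.sort(Y[b]);cuts=np.where(np.diff(lab)>12)[0];print(lab[0],[(lab[i],lab[i+1]) for i in cuts],lab[-1])
mid=(Y.min()+Y.max())/2
for i in range(4):
    yc=mid+120*(i-1.5);s=b&(abs(Y-yc)<58)
    ylo,yhi=Y[s].min(),Y[s].max();xm=np.percentile(X[s],1)
    yy=(ylo+yhi)/2;sx=xm-14;
    print(i+1,"width",yhi-ylo,"yc",yy,yc,"minx",xm,"seat",(sx*ex+yy*ey).round(1),"seat by mid",(sx*ex+yc*ey).round(1))
for o in tops(c)[-2:]:print("short rackframe",o[0]@ex,o[0]@ey)
R=Ro.from_quat(state()["ee_rot"]).as_matrix();print(R.round(2),"tool y deg",np.degrees(np.arctan2(R[1,1],R[0,1])))
F=W[205:340,385:540];k=(F[...,2]>15)&(F[...,2]<200);print([ (np.nanmin(F[k][:,j]),np.nanmax(F[k][:,j])) for j in(0,1)])
```

```text
rack yaw deg 7.433618111092229 0.8761541132400376
beam y -231.1117421014385 237.36349036784713 x far 705.3908669880495
-229.4518356800689 [] 235.89234403345935
1 width 109.45364433255621 yc -174.7250135137908 -176.87412586679568 minx 583.8893525267735 seat [587.7 -99.5] seat by mid [ 588.  -101.7]
2 width 114.34857678911345 yc -57.02438778263759 -56.87412586679568 minx 640.0593605106749 seat [628.2  24.5] seat by mid [628.2  24.6]
3 width 114.05823704909297 yc 62.95729640183833 63.12587413320432 minx 582.0231737022941 seat [555.1 135.9] seat by mid [555.1 136.1]
4 width 110.15547770188336 yc 180.81460518251768 183.12587413320432 minx 639.8501477564507 seat [597.2 260.3] seat by mid [596.9 262.6]
short rackframe 615.4279481320607 -173.48051953450482
short rackframe 613.6435177310248 61.727167006866225
[[ 0.95  0.32 -0.  ]
 [ 0.32 -0.95  0.  ]
 [ 0.   -0.   -1.  ]] tool y deg -71.56398301297554
[(np.float64(239.27104878536912), np.float64(441.3869717481592)), (np.float64(-554.1910256924701), np.float64(-249.10210518315623))]
```

The shorts stand about 11 mm short of their seats in notches 1 and 3. The seats come out at about (643.6,-94.4), (628.1,24.6), (612.6,143.6) and (597,262.6), with the rack yawed 7.4°. I'll start with the short in notch 1.

>>> move_arm([
  {"travel": [29,25,0],"yaw": -5.5,"fingers": 88},
  {"travel": [29,25,0],"yaw": -5.5},
  {"travel": [29,25,0]},
  {"travel": [29,25,0]},
  {"travel": [29,25,0]},
  {"travel": [29,25,0]},
  {"travel": [29,25,0]},
  {"travel": [29,25,0]},
  {"travel": [29,25,0]},
  {"travel": [29,25,0]},
], squeeze=25)

```text
validation failed for argument at $.co...
```

>>> move_arm([
  {"travel": [29,26,-12]},
  {"travel": [29,26,-12]},
  {"travel": [29,26,-12]},
  {"travel": [29,26,-12]},
  {"travel": [29,26,-12]},
  {"travel": [29,26,-12]},
  {"travel": [0,0,0]},
  {"travel": [0,0,0]},
])

```text
validation failed for argument at $.co...
```

>>> move_arm([
  {"travel": [29,25,0],"yaw": -5.5,"fingers": 88},
  {"travel": [29,25,0],"yaw": -5.5,"fingers": 88},
  {"travel": [29,25,0],"yaw": 0,"fingers": 88},
  {"travel": [29,25,0],"yaw": 0,"fingers": 88},
  {"travel": [29,25,0],"yaw": 0,"fingers": 88},
  {"travel": [29,25,0],"yaw": 0,"fingers": 88},
  {"travel": [29,25,0],"yaw": 0,"fingers": 88},
  {"travel": [29,25,0],"yaw": 0,"fingers": 88},
  {"travel": [29,25,0],"yaw": 0,"fingers": 88},
  {"travel": [29,25,0],"yaw": 0,"fingers": 88},
], squeeze=25)

```text
time: 0.98
tool_pos: [457.2, -246.4, 238.6]
ee_rot: [0.998, 0.065, -0.0, -0.0]
wrist_force: [-0.3, -1.2, -0.5]
gripper_width: 1.001
finger_force: 0.0
```

>>> move_arm([
  {"travel": [25,22,-18],"yaw": 0,"fingers": 88},
  {"travel": [25,22,-18],"yaw": 0,"fingers": 88},
  {"travel": [25,22,-18],"yaw": 0,"fingers": 88},
  {"travel": [25,22,-18],"yaw": 0,"fingers": 88},
  {"travel": [25,22,-18],"yaw": 0,"fingers": 88},
  {"travel": [25,22,-18],"yaw": 0,"fingers": 88},
  {"travel": [25,22,-18],"yaw": 0,"fingers": 88},
  {"travel": [0,0,0],"yaw": 0,"fingers": 88},
  {"travel": [0,0,0],"yaw": 0,"fingers": 88},
  {"travel": [0,0,0],"yaw": 0,"fingers": 88},
])

```text
time: 1.82
tool_pos: [630.8, -94.5, 112.9]
ee_rot: [0.998, 0.065, -0.0, 0.0]
wrist_force: [0.5, -0.4, 0.1]
gripper_width: 0.997
finger_force: 0.0
```

```bash
cat >> h.py <<'E'
def rep():
    from scipy.spatial.transform import Rotation as Ro
    s=state();R=Ro.from_quat(s["ee_rot"]).as_matrix()
    print("t",round(s["time"],2),"tcp",np.round(s["tool_pos"],1),"yaw",round(float(np.degrees(np.arctan2(R[1,1],R[0,1]))),1),"g",round(float(s["gripper_width"]),3))
    for o in tops():
        if o[5][1]<140 and 8<o[4]<20 and o[5][0]<24: print(o[0],o[1],o[2],o[4])
E
python3 -c "
from h import *
rep()"
```

```text
t 1.82 tcp [630.8 -94.5 112.9] yaw -82.6 g 0.997
[448.1 301.6] 76.2 418 12.1
[601.3 141. ] 52.2 402 11.4
```

>>> move_arm([
  {"travel": [1,1,-30],"yaw": 0,"fingers": 88},
  {"travel": [1,1,-30],"yaw": 0,"fingers": 88},
  {"travel": [0,0,-30],"yaw": 0,"fingers": 88},
  {"travel": [0,0,0],"yaw": 0,"fingers": 88},
  {"travel": [0,0,0],"yaw": 0,"fingers": 55},
  {"travel": [0,0,0],"yaw": 0,"fingers": 55},
  {"travel": [0,0,0],"yaw": 0,"fingers": 55},
  {"travel": [0,0,0],"yaw": 0,"fingers": 55},
  {"travel": [0,0,0],"yaw": 0,"fingers": 55},
  {"travel": [0,0,0],"yaw": 0,"fingers": 55},
])

```text
time: 2.7
tool_pos: [634.1, -92.8, 25.1]
ee_rot: [0.998, 0.065, 0.002, 0.001]
wrist_force: [-1.9, -1.8, 7.8]
gripper_width: 0.74
finger_force: 25.0
```

>>> move_arm([
  {"travel": [0,0,15],"yaw": 0,"fingers": 55},
  {"travel": [0,0,30],"yaw": 0,"fingers": 55},
  {"travel": [0,0,38],"yaw": 0,"fingers": 55},
  {"travel": [0,0,38],"yaw": 0,"fingers": 55},
  {"travel": [0,0,0],"yaw": 0,"fingers": 55},
])

```text
time: 3.12
tool_pos: [635.9, -92.9, 152.8]
ee_rot: [0.998, 0.065, 0.006, 0.003]
wrist_force: [0.9, -0.3, 0.0]
gripper_width: 0.743
finger_force: 25.0
```

>>> move_arm([
  {"travel": [-2,-27,0],"yaw": 0,"fingers": 55},
  {"travel": [-3,-32,0],"yaw": 0,"fingers": 55},
  {"travel": [-3,-32,0],"yaw": 0,"fingers": 55},
  {"travel": [-3,-32,0],"yaw": 0,"fingers": 55},
  {"travel": [-3,-32,0],"yaw": 0,"fingers": 55},
  {"travel": [-3,-32,0],"yaw": 0,"fingers": 55},
  {"travel": [-3,-32,0],"yaw": 0,"fingers": 55},
  {"travel": [0,0,0],"yaw": 0,"fingers": 55},
  {"travel": [0,0,0],"yaw": 0,"fingers": 55},
])

```text
time: 3.87
tool_pos: [612.4, -312.4, 143.5]
ee_rot: [0.998, 0.064, -0.0, -0.0]
wrist_force: [-0.5, 0.8, -1.3]
gripper_width: 0.745
finger_force: 25.0
```

```bash
python3 -c "
from h import *
rep()
c=cap('top');cv2.imwrite('pics/t1.png',c['image'])"
```

```text
t 3.87 tcp [ 612.4 -312.4  143.5] yaw -82.7 g 0.745
[447.1 299.7] 76.1 450 12.1
[440.  149.6] 76.1 440 11.9
[601.  141.3] 52.3 400 11.4
```

View pics/t1.png

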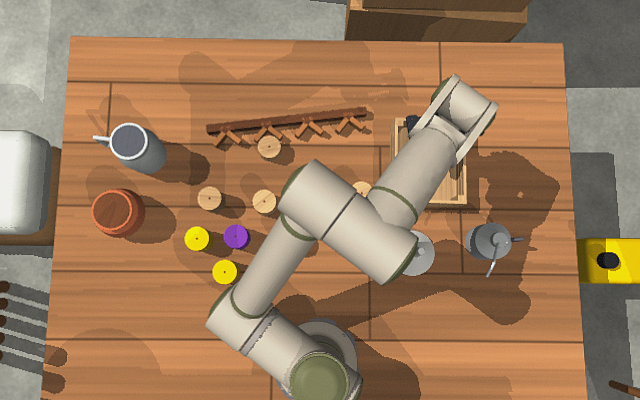

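The gripper is over the crate at about (440,120) with the short in it, and notch 1 at (350,122) is empty. I'll lower it, release and go back up.

>>> move_arm([
  {"travel": [0,0,-35],"yaw": 0,"fingers": 55},
  {"travel": [0,0,-35],"yaw": 0,"fingers": 55},
  {"travel": [0,0,-25],"yaw": 0,"fingers": 55},
  {"travel": [0,0,-12],"yaw": 0,"fingers": 55},
  {"travel": [0,0,0],"yaw": 0,"fingers": 55},
  {"travel": [0,0,0],"yaw": 0,"fingers": 82},
  {"travel": [0,0,0],"yaw": 0,"fingers": 82},
  {"travel": [0,0,0],"yaw": 0,"fingers": 82},
  {"travel": [0,0,0],"yaw": 0,"fingers": 82},
])

```text
time: 4.72
tool_pos: [613.6, -311.3, 38.1]
ee_rot: [0.998, 0.065, 0.001, 0.001]
wrist_force: [0.1, 0.0, -1.1]
gripper_width: 0.931
finger_force: 0.0
```

>>> move_arm([
  {"travel": [0,0,30],"yaw": 0,"fingers": 82},
  {"travel": [0,0,40],"yaw": 0,"fingers": 85},
  {"travel": [0,0,40],"yaw": 0,"fingers": 88},
  {"travel": [0,38,0],"yaw": 0,"fingers": 88},
  {"travel": [0,38,0],"yaw": 0,"fingers": 88},
  {"travel": [0,38,0],"yaw": 0,"fingers": 88},
  {"travel": [0,38,0],"yaw": 0,"fingers": 88},
  {"travel": [0,38,0],"yaw": 0,"fingers": 88},
  {"travel": [0,38,0],"yaw": 0,"fingers": 88},
  {"travel": [0,38,0],"yaw": 0,"fingers": 88},
])

```text
time: 5.55
tool_pos: [612.9, -43.4, 147.6]
ee_rot: [0.998, 0.065, 0.001, 0.0]
wrist_force: [0.3, 0.4, -0.1]
gripper_width: 1.003
finger_force: 0.0
```

>>> move_arm([
  {"travel": [-2,36,0],"yaw": 0,"fingers": 88},
  {"travel": [-2,36,0],"yaw": 0,"fingers": 88},
  {"travel": [-2,36,0],"yaw": 0,"fingers": 88},
  {"travel": [-2,36,0],"yaw": 0,"fingers": 88},
  {"travel": [-3,36,0],"yaw": 0,"fingers": 88},
  {"travel": [0,0,0],"yaw": 0,"fingers": 88},
  {"travel": [0,0,0],"yaw": 0,"fingers": 88},
])

```text
time: 6.13
tool_pos: [601.9, 136.4, 147.3]
ee_rot: [0.998, 0.066, 0.001, 0.0]
wrist_force: [0.3, -0.3, -0.2]
gripper_width: 0.994
finger_force: 0.0
```

```bash
python3 -c "
from h import *
rep()"
```

```text
t 6.13 tcp [601.9 136.4 147.3] yaw -82.4 g 0.994
[ 465.5 -118.7] 75.9 433 11.9
[446.9 299.9] 76.1 448 12.1
[453.7   6.8] 76.0 435 11.9
```

>>> move_arm([
  {"travel": [0,2,-38],"yaw": 0,"fingers": 88},
  {"travel": [0,2,-38],"yaw": 0,"fingers": 88},
  {"travel": [-1,0,-30],"yaw": 0,"fingers": 88},
  {"travel": [0,0,-15],"yaw": 0,"fingers": 88},
  {"travel": [0,0,0],"yaw": 0,"fingers": 55},
  {"travel": [0,0,0],"yaw": 0,"fingers": 55},
  {"travel": [0,0,0],"yaw": 0,"fingers": 55},
  {"travel": [0,0,0],"yaw": 0,"fingers": 55},
  {"travel": [0,0,0],"yaw": 0,"fingers": 55},
  {"travel": [0,0,0],"yaw": 0,"fingers": 55},
])

```text
time: 7.02
tool_pos: [602.2, 138.5, 27.6]
ee_rot: [0.998, 0.065, 0.002, 0.0]
wrist_force: [1.1, -2.6, 7.9]
gripper_width: 0.738
finger_force: 25.0
```

>>> move_arm([
  {"travel": [0,0,15],"yaw": 0,"fingers": 55},
  {"travel": [0,0,30],"yaw": 0,"fingers": 55},
  {"travel": [0,0,38],"yaw": 0,"fingers": 55},
  {"travel": [0,0,38],"yaw": 0,"fingers": 55},
  {"travel": [-5,-38,0],"yaw": 0,"fingers": 55},
  {"travel": [-8,-38,0],"yaw": 0,"fingers": 55},
  {"travel": [-8,-38,0],"yaw": 0,"fingers": 55},
  {"travel": [-8,-38,0],"yaw": 0,"fingers": 55},
  {"travel": [-8,-38,0],"yaw": 0,"fingers": 55},
  {"travel": [-8,-38,0],"yaw": 0,"fingers": 55},
])

```text
time: 7.85
tool_pos: [555.3, -90.6, 147.2]
ee_rot: [0.998, 0.065, 0.0, 0.0]
wrist_force: [0.9, 0.1, -1.7]
gripper_width: 0.743
finger_force: 25.0
```

>>> move_arm([
  {"travel": [-8,-37,0],"yaw": 0,"fingers": 55},
  {"travel": [-8,-37,0],"yaw": 0,"fingers": 55},
  {"travel": [-8,-37,0],"yaw": 0,"fingers": 55},
  {"travel": [-8,-37,0],"yaw": 0,"fingers": 55},
  {"travel": [-8,-37,0],"yaw": 0,"fingers": 55},
  {"travel": [-8,-35,0],"yaw": 0,"fingers": 55},
  {"travel": [0,0,0],"yaw": 0,"fingers": 55},
  {"travel": [0,0,0],"yaw": 0,"fingers": 55},
])

```text
time: 8.52
tool_pos: [507.4, -310.4, 146.8]
ee_rot: [0.998, 0.063, 0.0, -0.0]
wrist_force: [0.7, -0.1, -0.9]
gripper_width: 0.74
finger_force: 25.0
```

```bash
sed -i 's/(44,60,52)/(44,65,52)/' h.py; python3 -c "
from h import *
rep()"
```

```text
t 8.52 tcp [ 507.4 -310.4  146.8] yaw -82.7 g 0.74
[ 465.5 -119. ] 75.6 432 11.8
[446.8 299.7] 76.2 452 12.1
[439.9 149.7] 76.4 444 11.9
[ 616.8 -303. ] 59.2 297 11.7
```

>>> move_arm([
  {"travel": [0,0,-35],"yaw": 0,"fingers": 55},
  {"travel": [0,0,-35],"yaw": 0,"fingers": 55},
  {"travel": [0,0,-25],"yaw": 0,"fingers": 55},
  {"travel": [0,0,-13],"yaw": 0,"fingers": 55},
  {"travel": [0,0,0],"yaw": 0,"fingers": 55},
  {"travel": [0,0,0],"yaw": 0,"fingers": 82},
  {"travel": [0,0,0],"yaw": 0,"fingers": 82},
  {"travel": [0,0,0],"yaw": 0,"fingers": 82},
  {"travel": [0,0,0],"yaw": 0,"fingers": 82},
])

```text
time: 9.32
tool_pos: [508.5, -309.2, 39.8]
ee_rot: [0.998, 0.065, 0.001, 0.001]
wrist_force: [-0.6, -0.5, -0.2]
gripper_width: 0.924
finger_force: 0.0
```

>>> move_arm([
  {"travel": [0,0,30],"yaw": 0,"fingers": 82},
  {"travel": [0,0,40],"yaw": 0,"fingers": 85},
  {"travel": [0,0,40],"yaw": 0,"fingers": 88},
  {"travel": [-8,38,0],"yaw": 0,"fingers": 88},
  {"travel": [-8,38,0],"yaw": 0,"fingers": 88},
  {"travel": [-8,38,0],"yaw": 0,"fingers": 88},
  {"travel": [-9,38,0],"yaw": 0,"fingers": 88},
  {"travel": [-9,38,0],"yaw": 0,"fingers": 88},
  {"travel": [0,0,0],"yaw": 0,"fingers": 88},
  {"travel": [0,0,0],"yaw": 0,"fingers": 88},
])

```text
time: 10.15
tool_pos: [466.1, -117.9, 149.7]
ee_rot: [0.998, 0.066, 0.001, 0.0]
wrist_force: [0.6, 0.5, -0.3]
gripper_width: 0.997
finger_force: 0.0
```

```bash
python3 -c "
from h import *
rep()"
```

```text
t 10.15 tcp [ 466.1 -117.9  149.7] yaw -82.4 g 0.997
[446.8 299.8] 76.1 454 12.0
[454.    6.8] 75.6 433 11.9
[440.2 149.7] 75.7 441 11.9
[ 613.6 -309. ] 59.2 376 11.9
[ 508.3 -306.9] 59.3 399 11.9
```

>>> move_arm([
  {"travel": [0,0,-38],"yaw": 0,"fingers": 88},
  {"travel": [0,0,-38],"yaw": 0,"fingers": 88},
  {"travel": [0,0,-30],"yaw": 0,"fingers": 88},
  {"travel": [0,0,-15],"yaw": 0,"fingers": 88},
  {"travel": [0,0,0],"yaw": 0,"fingers": 55},
  {"travel": [0,0,0],"yaw": 0,"fingers": 55},
  {"travel": [0,0,0],"yaw": 0,"fingers": 55},
  {"travel": [0,0,0],"yaw": 0,"fingers": 55},
  {"travel": [0,0,0],"yaw": 0,"fingers": 55},
  {"travel": [0,0,0],"yaw": 0,"fingers": 55},
])

```text
time: 11.03
tool_pos: [467.0, -119.9, 29.1]
ee_rot: [0.998, 0.065, 0.001, 0.001]
wrist_force: [-0.4, -3.1, 7.6]
gripper_width: 0.744
finger_force: 25.0
```

>>> move_arm([
  {"travel": [0,0,15],"yaw": 0,"fingers": 55},
  {"travel": [22,3,0],"yaw": 0,"fingers": 55},
  {"travel": [30,4,0],"yaw": 0,"fingers": 55},
  {"travel": [30,4,0],"yaw": 0,"fingers": 55},
  {"travel": [30,4,0],"yaw": 0,"fingers": 55},
  {"travel": [30,4,0],"yaw": 0,"fingers": 55},
  {"travel": [12,1,0],"yaw": 0,"fingers": 55},
  {"travel": [0,0,0],"yaw": 0,"fingers": 55},
  {"travel": [0,0,0],"yaw": 0,"fingers": 55},
])

```text
time: 11.78
tool_pos: [619.5, -98.7, 42.2]
ee_rot: [0.998, 0.065, -0.001, -0.0]
wrist_force: [0.3, 0.0, -3.2]
gripper_width: 0.748
finger_force: 25.0
```

```bash
python3 -c "
from h import *
rep()"
```

```text
t 11.78 tcp [619.5 -98.7  42.2] yaw -82.5 g 0.748
[446.8 299.8] 76.3 455 12.1
[ 614.3 -309.3] 59.0 364 11.9
[ 508.3 -306.2] 59.6 401 12.0
```

>>> move_arm([
  {"travel": [8,2,0],"yaw": 0,"fingers": 55},
  {"travel": [8,1,-7],"yaw": 0,"fingers": 55},
  {"travel": [0,0,-5],"yaw": 0,"fingers": 55},
  {"travel": [0,0,-2],"yaw": 0,"fingers": 55},
  {"travel": [0,0,0],"yaw": 0,"fingers": 55},
  {"travel": [0,0,0],"yaw": 0,"fingers": 86},
  {"travel": [0,0,0],"yaw": 0,"fingers": 86},
  {"travel": [0,0,0],"yaw": 0,"fingers": 86},
  {"travel": [0,0,0],"yaw": 0,"fingers": 86},
])

```text
time: 12.58
tool_pos: [635.9, -96.2, 28.8]
ee_rot: [0.998, 0.065, -0.0, 0.0]
wrist_force: [1.3, -0.8, -0.5]
gripper_width: 0.976
finger_force: 0.0
```

>>> move_arm([
  {"travel": [-28,-4,0],"yaw": 0,"fingers": 86},
  {"travel": [-29,-4,0],"yaw": 0,"fingers": 86},
  {"travel": [0,0,0],"yaw": 0,"fingers": 86},
  {"travel": [0,0,0],"yaw": 0,"fingers": 0},
  {"travel": [0,0,0],"yaw": 0,"fingers": 0},
  {"travel": [0,0,0],"yaw": 0,"fingers": 0},
  {"travel": [0,0,0],"yaw": 0,"fingers": 0},
  {"travel": [0,0,0],"yaw": 0,"fingers": 0},
  {"travel": [0,0,0],"yaw": 0,"fingers": 0},
  {"travel": [0,0,0],"yaw": 0,"fingers": 0},
])

```text
time: 13.42
tool_pos: [579.2, -104.0, 28.6]
ee_rot: [0.998, 0.065, -0.0, -0.0]
wrist_force: [0.1, 0.3, 0.0]
gripper_width: 0.472
finger_force: 0.0
```

```bash
python3 -c "
from h import *
rep()"
```

```text
t 13.42 tcp [ 579.2 -104.    28.6] yaw -82.6 g 0.472
[446.7 299.7] 76.5 449 12.0
[ 611.8 -307.1] 59.4 357 11.7
[ 505.8 -305.6] 59.5 362 11.9
```

>>> move_arm([
  {"travel": [0,0,0],"yaw": 0,"fingers": 0},
  {"travel": [0,0,0],"yaw": 0,"fingers": 0},
  {"travel": [0,0,0],"yaw": 0,"fingers": 0},
  {"travel": [0,0,0],"yaw": 0,"fingers": 0},
  {"travel": [0,0,0],"yaw": 0,"fingers": 0},
  {"travel": [0,0,0],"yaw": 0,"fingers": 0},
  {"travel": [6,0.8,0],"yaw": 0,"fingers": 0},
  {"travel": [6,0.8,0],"yaw": 0,"fingers": 0},
  {"travel": [2,0.3,0],"yaw": 0,"fingers": 0},
  {"travel": [2,0.3,0],"yaw": 0,"fingers": 0},
])

```text
time: 14.3
tool_pos: [595.1, -101.7, 28.7]
ee_rot: [0.998, 0.065, -0.001, -0.0]
wrist_force: [-4.3, -0.5, 3.0]
gripper_width: 0.006
finger_force: 2.0
```

>>> move_arm([
  {"travel": [1.5,0.2,0],"yaw": 0,"fingers": 0},
  {"travel": [1.5,0.2,0],"yaw": 0,"fingers": 0},
  {"travel": [0,0,0],"yaw": 0,"fingers": 0},
])

```text
time: 14.55
tool_pos: [598.2, -101.4, 28.7]
ee_rot: [0.998, 0.065, 0.0, -0.0]
wrist_force: [-0.8, -0.3, 0.6]
gripper_width: 0.002
finger_force: 0.7
```

>>> move_arm([
  {"travel": [1,0.1,0],"yaw": 0,"fingers": 0},
  {"travel": [1,0.1,0],"yaw": 0,"fingers": 0},
  {"travel": [0,0,0],"yaw": 0,"fingers": 0},
])

```text
time: 14.8
tool_pos: [599.8, -101.2, 28.7]
ee_rot: [0.998, 0.065, -0.0, -0.0]
wrist_force: [-4.2, -0.2, 3.4]
gripper_width: 0.007
finger_force: 2.1
```

>>> move_arm([
  {"travel": [1,0.1,0],"yaw": 0,"fingers": 0},
  {"travel": [1,0.1,0],"yaw": 0,"fingers": 0},
  {"travel": [0,0,0],"yaw": 0,"fingers": 0},
])

```text
time: 15.05
tool_pos: [600.1, -101.0, 28.7]
ee_rot: [0.998, 0.065, -0.003, -0.001]
wrist_force: [-17.0, -0.8, 10.6]
gripper_width: 0.006
finger_force: 8.0
```

>>> move_arm([
  {"travel": [1,0.1,0],"yaw": 0,"fingers": 0},
  {"travel": [0,0,0],"yaw": 0,"fingers": 0},
])

```text
time: 15.22
tool_pos: [600.1, -100.9, 28.7]
ee_rot: [0.998, 0.065, -0.004, -0.001]
wrist_force: [-23.3, -1.2, 14.3]
gripper_width: 0.005
finger_force: 11.2
```

>>> move_arm([
  {"travel": [1,0.1,0],"yaw": 0,"fingers": 0},
  {"travel": [0,0,0],"yaw": 0,"fingers": 0},
])

```text
time: 15.38
tool_pos: [600.1, -100.9, 28.8]
ee_rot: [0.998, 0.065, -0.005, -0.001]
wrist_force: [-29.1, -2.1, 19.0]
gripper_width: 0.001
finger_force: 14.5
```

>>> move_arm([
  {"travel": [-20,-3,0],"yaw": 0,"fingers": 0},
  {"travel": [-25,-3,20],"yaw": 0,"fingers": 88},
  {"travel": [-10,0,38],"yaw": 0,"fingers": 88},
  {"travel": [-10,0,38],"yaw": 0,"fingers": 88},
  {"travel": [-20,28,10],"yaw": 0,"fingers": 88},
  {"travel": [-20,28,0],"yaw": 0,"fingers": 88},
  {"travel": [-20,28,0],"yaw": 0,"fingers": 88},
  {"travel": [-23,27,0],"yaw": 0,"fingers": 88},
  {"travel": [0,0,0],"yaw": 0,"fingers": 88},
  {"travel": [0,0,0],"yaw": 0,"fingers": 88},
])

```text
time: 16.22
tool_pos: [456.0, 4.9, 135.2]
ee_rot: [0.998, 0.066, 0.001, 0.0]
wrist_force: [-0.2, -0.2, 0.4]
gripper_width: 0.66
finger_force: 0.0
```

```bash
python3 -c "
from h import *
rep()"
```

```text
t 16.22 tcp [456.    4.9 135.2] yaw -82.5 g 0.66
[640.8 -94.1] 76.2 420 11.7
[446.9 299.8] 75.9 452 12.0
[439.8 149.5] 75.8 448 12.0
[ 613.4 -309. ] 59.4 386 11.9
[ 506.5 -305.9] 59.4 398 12.0
```

>>> move_arm([
  {"travel": [-1,1,0],"yaw": 0,"fingers": 88},
  {"travel": [-1,1,0],"yaw": 0,"fingers": 88},
  {"travel": [0,0,0],"yaw": 0,"fingers": 88},
  {"travel": [0,0,0],"yaw": 0,"fingers": 88},
  {"travel": [0,0,0],"yaw": 0,"fingers": 88},
  {"travel": [0,0,-30],"yaw": 0,"fingers": 88},
  {"travel": [0,0,-35],"yaw": 0,"fingers": 88},
  {"travel": [0,0,-30],"yaw": 0,"fingers": 88},
  {"travel": [0,0,-11],"yaw": 0,"fingers": 88},
  {"travel": [0,0,0],"yaw": 0,"fingers": 55},
])

```text
time: 17.1
tool_pos: [452.6, 6.3, 26.4]
ee_rot: [0.998, 0.065, -0.002, -0.001]
wrist_force: [0.1, 0.3, 0.4]
gripper_width: 0.945
finger_force: 0.0
```

>>> move_arm([
  {"travel": [0,0,0],"yaw": 0,"fingers": 55},
  {"travel": [0,0,0],"yaw": 0,"fingers": 55},
  {"travel": [0,0,0],"yaw": 0,"fingers": 55},
  {"travel": [0,0,0],"yaw": 0,"fingers": 55},
  {"travel": [0,0,0],"yaw": 0,"fingers": 55},
])

```text
time: 17.52
tool_pos: [454.9, 5.9, 29.8]
ee_rot: [0.998, 0.065, 0.001, 0.0]
wrist_force: [-0.1, -1.4, 6.9]
gripper_width: 0.743
finger_force: 25.0
```

>>> move_arm([
  {"travel": [0,0,12],"yaw": 0,"fingers": 55},
  {"travel": [25,3,0],"yaw": 0,"fingers": 55},
  {"travel": [32,4,0],"yaw": 0,"fingers": 55},
  {"travel": [35,4,0],"yaw": 0,"fingers": 55},
  {"travel": [35,4,0],"yaw": 0,"fingers": 55},
  {"travel": [18,2,0],"yaw": 0,"fingers": 55},
  {"travel": [8,1,0],"yaw": 0,"fingers": 55},
  {"travel": [6,0,0],"yaw": 0,"fingers": 55},
  {"travel": [6,0,0],"yaw": 0,"fingers": 55},
  {"travel": [0,0,0],"yaw": 0,"fingers": 55},
])

```text
time: 18.35
tool_pos: [619.4, 24.0, 40.8]
ee_rot: [0.998, 0.065, 0.0, 0.0]
wrist_force: [0.0, 0.6, -2.1]
gripper_width: 0.744
finger_force: 25.0
```

>>> move_arm([
  {"travel": [0,0,-8],"yaw": 0,"fingers": 55},
  {"travel": [0,0,-3],"yaw": 0,"fingers": 55},
  {"travel": [0,0,-1],"yaw": 0,"fingers": 55},
  {"travel": [0,0,0],"yaw": 0,"fingers": 86},
  {"travel": [0,0,0],"yaw": 0,"fingers": 86},
  {"travel": [0,0,0],"yaw": 0,"fingers": 86},
  {"travel": [0,0,0],"yaw": 0,"fingers": 86},
  {"travel": [-28,-4,0],"yaw": 0,"fingers": 86},
  {"travel": [-29,-4,0],"yaw": 0,"fingers": 86},
  {"travel": [0,0,0],"yaw": 0,"fingers": 86},
])

```text
time: 19.18
tool_pos: [556.9, 16.4, 27.4]
ee_rot: [0.998, 0.065, -0.003, -0.001]
wrist_force: [0.5, -0.0, 0.5]
gripper_width: 0.978
finger_force: 0.0
```

>>> move_arm([
  {"travel": [0,0,0],"yaw": 0,"fingers": 0},
  {"travel": [0,0,0],"yaw": 0,"fingers": 0},
  {"travel": [0,0,0],"yaw": 0,"fingers": 0},
  {"travel": [0,0,0],"yaw": 0,"fingers": 0},
  {"travel": [0,0,0],"yaw": 0,"fingers": 0},
  {"travel": [0,0,0],"yaw": 0,"fingers": 0},
  {"travel": [0,0,0],"yaw": 0,"fingers": 0},
  {"travel": [0,0,0],"yaw": 0,"fingers": 0},
  {"travel": [0,0,0],"yaw": 0,"fingers": 0},
  {"travel": [0,0,0],"yaw": 0,"fingers": 0},
])

```text
time: 20.02
tool_pos: [562.1, 16.1, 28.7]
ee_rot: [0.998, 0.065, 0.0, -0.0]
wrist_force: [-0.4, 0.4, 0.7]
gripper_width: 0.244
finger_force: 0.0
```

>>> move_arm([
  {"travel": [0,0,0],"yaw": 0,"fingers": 0},
  {"travel": [0,0,0],"yaw": 0,"fingers": 0},
  {"travel": [0,0,0],"yaw": 0,"fingers": 0},
  {"travel": [6,0.8,0],"yaw": 0,"fingers": 0},
  {"travel": [6,0.8,0],"yaw": 0,"fingers": 0},
  {"travel": [2,0.3,0],"yaw": 0,"fingers": 0},
  {"travel": [2,0.3,0],"yaw": 0,"fingers": 0},
  {"travel": [1.5,0.2,0],"yaw": 0,"fingers": 0},
  {"travel": [0,0,0],"yaw": 0,"fingers": 0},
])

```text
time: 20.77
tool_pos: [579.7, 18.6, 28.6]
ee_rot: [0.998, 0.065, -0.0, -0.0]
wrist_force: [-0.2, 0.0, 0.5]
gripper_width: 0.008
finger_force: 0.3
```

>>> move_arm([
  {"travel": [1.5,0.2,0],"yaw": 0,"fingers": 0},
  {"travel": [1.5,0.2,0],"yaw": 0,"fingers": 0},
  {"travel": [1,0.1,0],"yaw": 0,"fingers": 0},
  {"travel": [0,0,0],"yaw": 0,"fingers": 0},
])

```text
time: 21.1
tool_pos: [583.0, 18.8, 28.6]
ee_rot: [0.998, 0.065, -0.001, 0.0]
wrist_force: [-5.3, -2.5, 2.5]
gripper_width: 0.005
finger_force: 2.7
```

>>> move_arm([
  {"travel": [1,0.1,0],"yaw": 0,"fingers": 0},
  {"travel": [1,0.1,0],"yaw": 0,"fingers": 0},
  {"travel": [0,0,0],"yaw": 0,"fingers": 0},
])

```text
time: 21.35
tool_pos: [583.4, 18.5, 28.7]
ee_rot: [0.998, 0.065, -0.003, 0.0]
wrist_force: [-16.2, -6.9, 10.9]
gripper_width: 0.001
finger_force: 8.1
```

>>> move_arm([
  {"travel": [1,0.1,0],"yaw": 0,"fingers": 0},
  {"travel": [0,0,0],"yaw": 0,"fingers": 0},
])

```text
time: 21.52
tool_pos: [583.6, 18.3, 28.8]
ee_rot: [0.998, 0.065, -0.004, 0.0]
wrist_force: [-22.3, -8.0, 14.6]
gripper_width: -0.0
finger_force: 10.8
```

>>> move_arm([
  {"travel": [0,-1,0],"yaw": 0,"fingers": 0},
  {"travel": [0,-1,0],"yaw": 0,"fingers": 0},
  {"travel": [0,0,0],"yaw": 0,"fingers": 0},
])

```text
time: 21.77
tool_pos: [584.3, 16.5, 28.7]
ee_rot: [0.998, 0.065, -0.003, 0.0]
wrist_force: [-15.6, -6.2, 11.0]
gripper_width: 0.005
finger_force: 8.0
```

>>> move_arm([
  {"travel": [0.5,-1,0],"yaw": 0,"fingers": 0},
  {"travel": [0,-1,0],"yaw": 0,"fingers": 0},
  {"travel": [0,0,0],"yaw": 0,"fingers": 0},
])

```text
time: 22.02
tool_pos: [584.4, 16.1, 28.6]
ee_rot: [0.998, 0.065, -0.004, -0.001]
wrist_force: [-17.8, 2.7, 11.9]
gripper_width: 0.003
finger_force: 9.0
```

>>> move_arm([
  {"travel": [-20,-3,0],"yaw": 0,"fingers": 0},
  {"travel": [-25,-3,20],"yaw": 0,"fingers": 88},
  {"travel": [-10,0,38],"yaw": 0,"fingers": 88},
  {"travel": [-10,0,38],"yaw": 0,"fingers": 88},
  {"travel": [-21,34,5],"yaw": 0,"fingers": 88},
  {"travel": [-21,36,0],"yaw": 0,"fingers": 88},
  {"travel": [-21,36,0],"yaw": 0,"fingers": 88},
  {"travel": [-20,36,0],"yaw": 0,"fingers": 88},
  {"travel": [0,0,0],"yaw": 0,"fingers": 88},
  {"travel": [0,0,0],"yaw": 0,"fingers": 88},
])

```text
time: 22.85
tool_pos: [438.7, 152.7, 130.1]
ee_rot: [0.998, 0.067, 0.001, -0.0]
wrist_force: [0.7, 0.3, 0.1]
gripper_width: 0.664
finger_force: 0.0
```

```bash
python3 -c "
from h import *
rep()"
```

```text
t 22.85 tcp [438.7 152.7 130.1] yaw -82.4 g 0.664
[640.4 -94. ] 75.9 420 11.7
[625.2  24.2] 75.9 420 11.7
[446.8 301.3] 76.5 429 12.0
[ 588.4 -345.1] 59.2 377 11.9
[ 507.7 -308.6] 59.2 374 11.8
```

>>> move_arm([
  {"travel": [1,-1,0],"yaw": 0,"fingers": 88},
  {"travel": [0,-2,0],"yaw": 0,"fingers": 88},
  {"travel": [0,0,0],"yaw": 0,"fingers": 88},
  {"travel": [0,0,0],"yaw": 0,"fingers": 88},
  {"travel": [0,0,0],"yaw": 0,"fingers": 88},
  {"travel": [0,0,-30],"yaw": 0,"fingers": 88},
  {"travel": [0,0,-35],"yaw": 0,"fingers": 88},
  {"travel": [0,0,-26],"yaw": 0,"fingers": 88},
  {"travel": [0,0,-11],"yaw": 0,"fingers": 88},
  {"travel": [0,0,0],"yaw": 0,"fingers": 55},
])

```text
time: 23.73
tool_pos: [438.7, 148.0, 25.5]
ee_rot: [0.998, 0.065, -0.002, 0.0]
wrist_force: [-0.8, 0.3, 0.0]
gripper_width: 0.944
finger_force: 0.0
```

>>> move_arm([
  {"travel": [0,0,0],"yaw": 0,"fingers": 55},
  {"travel": [0,0,0],"yaw": 0,"fingers": 55},
  {"travel": [0,0,0],"yaw": 0,"fingers": 55},
  {"travel": [0,0,0],"yaw": 0,"fingers": 55},
  {"travel": [0,0,0],"yaw": 0,"fingers": 55},
])

```text
time: 24.15
tool_pos: [440.8, 148.4, 28.8]
ee_rot: [0.998, 0.065, 0.001, -0.0]
wrist_force: [-0.4, 0.6, 7.5]
gripper_width: 0.743
finger_force: 25.0
```

>>> move_arm([
  {"travel": [0,0,12],"yaw": 0,"fingers": 55},
  {"travel": [25,-1,0],"yaw": 0,"fingers": 55},
  {"travel": [32,-1,0],"yaw": 0,"fingers": 55},
  {"travel": [35,-1,0],"yaw": 0,"fingers": 55},
  {"travel": [35,-2,0],"yaw": 0,"fingers": 55},
  {"travel": [16,-1,0],"yaw": 0,"fingers": 55},
  {"travel": [8,0,0],"yaw": 0,"fingers": 55},
  {"travel": [6,0,0],"yaw": 0,"fingers": 55},
  {"travel": [6,0,0],"yaw": 0,"fingers": 55},
  {"travel": [0,0,0],"yaw": 0,"fingers": 55},
])

```text
time: 24.98
tool_pos: [603.4, 142.3, 39.7]
ee_rot: [0.998, 0.065, 0.0, 0.0]
wrist_force: [0.0, 0.3, -2.1]
gripper_width: 0.749
finger_force: 25.0
```

>>> move_arm([
  {"travel": [0,0,-8],"yaw": 0,"fingers": 55},
  {"travel": [0,0,-3],"yaw": 0,"fingers": 55},
  {"travel": [0,0,-1],"yaw": 0,"fingers": 55},
  {"travel": [0,0,0],"yaw": 0,"fingers": 86},
  {"travel": [0,0,0],"yaw": 0,"fingers": 86},
  {"travel": [0,0,0],"yaw": 0,"fingers": 86},
  {"travel": [0,0,0],"yaw": 0,"fingers": 86},
  {"travel": [-28,-4,0],"yaw": 0,"fingers": 86},
  {"travel": [-29,-4,0],"yaw": 0,"fingers": 86},
  {"travel": [0,0,0],"yaw": 0,"fingers": 86},
])

```text
time: 25.82
tool_pos: [540.8, 134.2, 26.4]
ee_rot: [0.998, 0.065, -0.003, -0.0]
wrist_force: [-0.5, -0.3, 0.5]
gripper_width: 0.975
finger_force: 0.0
```

>>> move_arm([
  {"travel": [0,0,0],"yaw": 0,"fingers": 0},
  {"travel": [0,0,0],"yaw": 0,"fingers": 0},
  {"travel": [0,0,0],"yaw": 0,"fingers": 0},
  {"travel": [0,0,0],"yaw": 0,"fingers": 0},
  {"travel": [0,0,0],"yaw": 0,"fingers": 0},
  {"travel": [0,0,0],"yaw": 0,"fingers": 0},
  {"travel": [0,0,0],"yaw": 0,"fingers": 0},
  {"travel": [0,0,0],"yaw": 0,"fingers": 0},
  {"travel": [0,0,0],"yaw": 0,"fingers": 0},
  {"travel": [0,0,0],"yaw": 0,"fingers": 0},
])

```text
time: 26.65
tool_pos: [546.1, 134.3, 27.7]
ee_rot: [0.998, 0.065, 0.0, -0.0]
wrist_force: [0.9, -0.0, 0.6]
gripper_width: 0.242
finger_force: 0.0
```

>>> move_arm([
  {"travel": [0,0,0],"yaw": 0,"fingers": 0},
  {"travel": [0,0,0],"yaw": 0,"fingers": 0},
  {"travel": [0,0,0],"yaw": 0,"fingers": 0},
  {"travel": [6,0.8,0],"yaw": 0,"fingers": 0},
  {"travel": [6,0.8,0],"yaw": 0,"fingers": 0},
  {"travel": [2,0.3,0],"yaw": 0,"fingers": 0},
  {"travel": [2,0.3,0],"yaw": 0,"fingers": 0},
  {"travel": [1.5,0.2,0],"yaw": 0,"fingers": 0},
  {"travel": [0,0,0],"yaw": 0,"fingers": 0},
])

```text
time: 27.4
tool_pos: [563.7, 136.8, 27.6]
ee_rot: [0.998, 0.065, -0.0, -0.0]
wrist_force: [-0.7, 0.2, 1.6]
gripper_width: 0.005
finger_force: 0.5
```

Expected stop is about x 568.9.

>>> move_arm([
  {"travel": [1.5,0.2,0],"yaw": 0,"fingers": 0},
  {"travel": [1.5,0.2,0],"yaw": 0,"fingers": 0},
  {"travel": [1,0.1,0],"yaw": 0,"fingers": 0},
  {"travel": [0,0,0],"yaw": 0,"fingers": 0},
])

```text
time: 27.73
tool_pos: [567.8, 137.2, 27.7]
ee_rot: [0.998, 0.065, 0.0, -0.0]
wrist_force: [-0.3, 0.4, -0.1]
gripper_width: 0.004
finger_force: 0.4
```

>>> move_arm([
  {"travel": [1,0.1,0],"yaw": 0,"fingers": 0},
  {"travel": [1,0.1,0],"yaw": 0,"fingers": 0},
  {"travel": [0,0,0],"yaw": 0,"fingers": 0},
])

```text
time: 27.98
tool_pos: [568.4, 137.1, 27.6]
ee_rot: [0.998, 0.065, -0.002, 0.0]
wrist_force: [-9.5, -3.9, 5.8]
gripper_width: 0.005
finger_force: 4.8
```

>>> move_arm([
  {"travel": [1,0.1,0],"yaw": 0,"fingers": 0},
  {"travel": [0,0,0],"yaw": 0,"fingers": 0},
])

```text
time: 28.15
tool_pos: [568.5, 136.9, 27.7]
ee_rot: [0.998, 0.065, -0.003, 0.001]
wrist_force: [-14.6, -6.4, 10.4]
gripper_width: 0.002
finger_force: 7.4
```

Same lateral sign as before, so I'll jog to -y again.

>>> move_arm([
  {"travel": [0.5,-1,0],"yaw": 0,"fingers": 0},
  {"travel": [0,-1,0],"yaw": 0,"fingers": 0},
  {"travel": [0,0,0],"yaw": 0,"fingers": 0},
])

```text
time: 28.4
tool_pos: [568.8, 136.1, 27.6]
ee_rot: [0.998, 0.065, -0.003, -0.0]
wrist_force: [-13.9, 2.2, 9.7]
gripper_width: 0.005
finger_force: 7.4
```

>>> move_arm([
  {"travel": [0.5,-1,0],"yaw": 0,"fingers": 0},
  {"travel": [0.5,-1,0],"yaw": 0,"fingers": 0},
  {"travel": [0,0,0],"yaw": 0,"fingers": 0},
])

```text
time: 28.65
tool_pos: [568.7, 135.3, 27.6]
ee_rot: [0.998, 0.065, -0.004, -0.001]
wrist_force: [-20.6, 8.2, 14.1]
gripper_width: 0.004
finger_force: 10.7
```

>>> move_arm([
  {"travel": [-20,-2,0],"yaw": 0,"fingers": 0},
  {"travel": [-25,-2,20],"yaw": 0,"fingers": 88},
  {"travel": [-10,2,38],"yaw": 0,"fingers": 88},
  {"travel": [-10,3,38],"yaw": 0,"fingers": 88},
  {"travel": [-12,36,5],"yaw": 0,"fingers": 88},
  {"travel": [-12,36,0],"yaw": 0,"fingers": 88},
  {"travel": [-12,36,0],"yaw": 0,"fingers": 88},
  {"travel": [-12,36,0],"yaw": 0,"fingers": 88},
  {"travel": [-11,22,0],"yaw": 0,"fingers": 88},
  {"travel": [0,0,0],"yaw": 0,"fingers": 88},
])

```text
time: 29.48
tool_pos: [446.3, 304.0, 128.9]
ee_rot: [0.998, 0.067, 0.0, -0.001]
wrist_force: [-0.6, 0.2, -0.9]
gripper_width: 0.659
finger_force: 0.0
```

>>> move_arm([
  {"travel": [0,0,0],"yaw": 0,"fingers": 88},
  {"travel": [0,0,0],"yaw": 0,"fingers": 88},
  {"travel": [0,0,0],"yaw": 0,"fingers": 88},
  {"travel": [0,0,0],"yaw": 0,"fingers": 88},
])

```text
time: 29.82
tool_pos: [448.7, 299.6, 128.7]
ee_rot: [0.998, 0.064, 0.0, 0.0]
wrist_force: [0.5, 0.4, -0.4]
gripper_width: 0.963
finger_force: 0.0
```

```bash
python3 -c "
from h import *
rep()"
```

```text
t 29.82 tcp [448.7 299.6 128.7] yaw -82.7 g 0.963
[641.2 -94. ] 75.9 414 11.7
[625.2  24.5] 75.9 413 11.7
[609.  142.4] 76.3 421 11.7
[ 588.9 -344.5] 59.1 380 12.1
[ 508.1 -306.6] 59.5 395 12.1
```

>>> move_arm([
  {"travel": [-1,0,-30],"yaw": 0,"fingers": 88},
  {"travel": [0,0,-35],"yaw": 0,"fingers": 88},
  {"travel": [0,0,-24],"yaw": 0,"fingers": 88},
  {"travel": [0,0,-11],"yaw": 0,"fingers": 88},
  {"travel": [0,0,0],"yaw": 0,"fingers": 55},
  {"travel": [0,0,0],"yaw": 0,"fingers": 55},
  {"travel": [0,0,0],"yaw": 0,"fingers": 55},
  {"travel": [0,0,0],"yaw": 0,"fingers": 55},
  {"travel": [0,0,0],"yaw": 0,"fingers": 55},
  {"travel": [0,0,0],"yaw": 0,"fingers": 55},
])

```text
time: 30.7
tool_pos: [448.0, 300.8, 30.3]
ee_rot: [0.998, 0.065, 0.001, -0.0]
wrist_force: [0.2, -1.2, 7.9]
gripper_width: 0.742
finger_force: 25.0
```

>>> move_arm([
  {"travel": [0,0,12],"yaw": 0,"fingers": 55},
  {"travel": [22,-8,0],"yaw": 0,"fingers": 55},
  {"travel": [30,-12,0],"yaw": 0,"fingers": 55},
  {"travel": [30,-12,0],"yaw": 0,"fingers": 55},
  {"travel": [24,-6,0],"yaw": 0,"fingers": 55},
  {"travel": [14,-2,0],"yaw": 0,"fingers": 55},
  {"travel": [8,0,0],"yaw": 0,"fingers": 55},
  {"travel": [6,0,0],"yaw": 0,"fingers": 55},
  {"travel": [6,0,0],"yaw": 0,"fingers": 55},
  {"travel": [0,0,0],"yaw": 0,"fingers": 55},
])

```text
time: 31.53
tool_pos: [587.6, 260.6, 40.9]
ee_rot: [0.998, 0.065, 0.0, -0.0]
wrist_force: [0.6, 0.4, -2.1]
gripper_width: 0.742
finger_force: 25.0
```

>>> move_arm([
  {"travel": [0,0,-8],"yaw": 0,"fingers": 55},
  {"travel": [0,0,-4],"yaw": 0,"fingers": 55},
  {"travel": [0,0,-1],"yaw": 0,"fingers": 55},
  {"travel": [0,0,0],"yaw": 0,"fingers": 86},
  {"travel": [0,0,0],"yaw": 0,"fingers": 86},
  {"travel": [0,0,0],"yaw": 0,"fingers": 86},
  {"travel": [0,0,0],"yaw": 0,"fingers": 86},
  {"travel": [-28,-4,0],"yaw": 0,"fingers": 86},
  {"travel": [-29,-4,0],"yaw": 0,"fingers": 86},
  {"travel": [0,0,0],"yaw": 0,"fingers": 86},
])

```text
time: 32.37
tool_pos: [524.7, 252.1, 26.3]
ee_rot: [0.998, 0.065, -0.003, 0.001]
wrist_force: [-1.6, -0.3, 0.1]
gripper_width: 0.976
finger_force: 0.0
```

>>> move_arm([
  {"travel": [0,0,0],"yaw": 0,"fingers": 0},
  {"travel": [0,0,0],"yaw": 0,"fingers": 0},
  {"travel": [0,0,0],"yaw": 0,"fingers": 0},
  {"travel": [0,0,0],"yaw": 0,"fingers": 0},
  {"travel": [0,0,0],"yaw": 0,"fingers": 0},
  {"travel": [0,0,0],"yaw": 0,"fingers": 0},
  {"travel": [0,0,0],"yaw": 0,"fingers": 0},
  {"travel": [0,0,0],"yaw": 0,"fingers": 0},
  {"travel": [0,0,0],"yaw": 0,"fingers": 0},
  {"travel": [0,0,0],"yaw": 0,"fingers": 0},
])

```text
time: 33.2
tool_pos: [530.1, 252.5, 27.7]
ee_rot: [0.998, 0.065, 0.0, -0.0]
wrist_force: [-0.1, 0.2, 0.7]
gripper_width: 0.239
finger_force: 0.0
```

>>> move_arm([
  {"travel": [0,0,0],"yaw": 0,"fingers": 0},
  {"travel": [0,0,0],"yaw": 0,"fingers": 0},
  {"travel": [0,0,0],"yaw": 0,"fingers": 0},
  {"travel": [6,0.8,0],"yaw": 0,"fingers": 0},
  {"travel": [6,0.8,0],"yaw": 0,"fingers": 0},
  {"travel": [2,0.3,0],"yaw": 0,"fingers": 0},
  {"travel": [2,0.3,0],"yaw": 0,"fingers": 0},
  {"travel": [1.5,0.2,0],"yaw": 0,"fingers": 0},
  {"travel": [0,0,0],"yaw": 0,"fingers": 0},
])

```text
time: 33.95
tool_pos: [547.7, 255.0, 27.7]
ee_rot: [0.998, 0.065, 0.0, -0.0]
wrist_force: [-0.9, 0.5, 0.4]
gripper_width: 0.006
finger_force: 0.3
```

>>> move_arm([
  {"travel": [1.5,0.2,0],"yaw": 0,"fingers": 0},
  {"travel": [1.5,0.2,0],"yaw": 0,"fingers": 0},
  {"travel": [1,0.1,0],"yaw": 0,"fingers": 0},
  {"travel": [0,0,0],"yaw": 0,"fingers": 0},
])

```text
time: 34.28
tool_pos: [551.8, 255.4, 27.7]
ee_rot: [0.998, 0.065, 0.0, -0.0]
wrist_force: [-1.2, -0.1, 0.0]
gripper_width: 0.006
finger_force: 0.3
```

>>> move_arm([
  {"travel": [1,0,0],"yaw": 0,"fingers": 0},
  {"travel": [1,0,0],"yaw": 0,"fingers": 0},
  {"travel": [0,0,0],"yaw": 0,"fingers": 0},
])

```text
time: 34.53
tool_pos: [552.9, 255.6, 27.7]
ee_rot: [0.998, 0.065, -0.001, -0.0]
wrist_force: [-5.9, 0.1, 3.7]
gripper_width: 0.005
finger_force: 2.7
```

>>> move_arm([
  {"travel": [1,0,0],"yaw": 0,"fingers": 0},
  {"travel": [0.5,0,0],"yaw": 0,"fingers": 0},
  {"travel": [0,0,0],"yaw": 0,"fingers": 0},
])

```text
time: 34.78
tool_pos: [553.1, 255.9, 27.7]
ee_rot: [0.998, 0.065, -0.002, -0.0]
wrist_force: [-13.0, 1.7, 7.3]
gripper_width: 0.008
finger_force: 6.0
```

>>> move_arm([
  {"travel": [0.5,1,0],"yaw": 0,"fingers": 0},
  {"travel": [0.5,1,0],"yaw": 0,"fingers": 0},
  {"travel": [0,0,0],"yaw": 0,"fingers": 0},
])

```text
time: 35.03
tool_pos: [553.2, 256.4, 27.7]
ee_rot: [0.998, 0.065, -0.004, 0.001]
wrist_force: [-19.9, -7.8, 14.1]
gripper_width: 0.005
finger_force: 10.6
```

>>> move_arm([
  {"travel": [0.5,-1.5,0],"yaw": 0,"fingers": 0},
  {"travel": [0,-1.5,0],"yaw": 0,"fingers": 0},
  {"travel": [0,0,0],"yaw": 0,"fingers": 0},
])

```text
time: 35.28
tool_pos: [553.2, 255.5, 27.7]
ee_rot: [0.998, 0.065, -0.004, -0.001]
wrist_force: [-19.6, 4.6, 11.6]
gripper_width: 0.006
finger_force: 10.5
```

The stops at x 600.1, 584.4, 568.8 and 553.2 are evenly spaced, so all four rollers are fully seated. I'll retreat for a last look.

>>> move_arm([
  {"travel": [-20,-3,0],"yaw": 0,"fingers": 0},
  {"travel": [-25,-3,20],"yaw": 0,"fingers": 0},
  {"travel": [-15,0,36],"yaw": 0,"fingers": 0},
  {"travel": [-15,0,36],"yaw": 0,"fingers": 0},
  {"travel": [-25,0,30],"yaw": 0,"fingers": 0},
  {"travel": [-35,0,20],"yaw": 0,"fingers": 0},
  {"travel": [-35,0,20],"yaw": 0,"fingers": 0},
  {"travel": [-30,0,20],"yaw": 0,"fingers": 0},
  {"travel": [0,0,0],"yaw": 0,"fingers": 0},
  {"travel": [0,0,0],"yaw": 0,"fingers": 0},
])

```text
time: 36.12
tool_pos: [356.6, 248.7, 210.9]
ee_rot: [0.998, 0.065, 0.002, -0.0]
wrist_force: [0.7, -1.2, -0.9]
gripper_width: 0.007
finger_force: 0.0
```

```bash
python3 -c "
from h import *
rep()
c=cap('top');cv2.imwrite('pics/end.png',c['image'])"
```

```text
t 36.12 tcp [356.6 248.7 210.9] yaw -82.5 g 0.007
[640.5 -94. ] 75.9 426 11.7
[624.6  24.5] 76.1 421 11.7
[608.9 142.4] 76.0 429 11.8
[594.  260.8] 76.3 438 12.0
[ 587.4 -345.1] 59.5 389 11.9
[ 508.3 -307.1] 59.4 404 12.0
```

View pics/end.png

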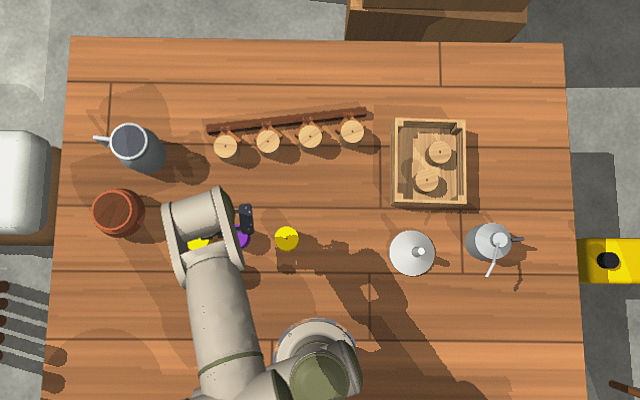

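The last picture shows four long rollers evenly seated at (225,146), (267,141), (310,136) and (352,131). Both shorts are in the crate at (440,152) and (428,181), and the jug, funnel, can and pot stand where they were.

```bash
python3 -c "
from cell import hand_in
print(hand_in())"
```

```text
the job is handed in; nothing more can be done
None
```

I handed the job in at about 36 s: all four long rollers stand pushed home in their own notches, both short ones are in the crate, and I left the jug, funnel, pump can and pot alone.

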